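# Roll a roller blank into the V-block and set it against the end stop

## Task

With the fingers only pushing and never pinching or lifting, roll the round aluminium bar on its side along the bench, up the little ramp, into the groove of the V-block. Once it lies in the bottom of the groove, push on its free end to slide it along the groove until its other end meets the upright stop plate, then leave it lying there and move clear. Go gently and leave the wheel, the geared motor, the screwdriver and the parts tray where they are.

Things in the scene. Friction and masses are not known exactly. Their poses are not given: they have to be found in the camera images.
- bar_center (a point): centre of the solid aluminium bar: a plain cylinder 36 mm in diameter, 140 mm long, 0.3 to 0.5 kg, loose on its side on the bench. Its y axis runs along the bar; x and z turn as it rolls. It starts on the ramp's side, 115 to 175 mm from the groove, parallel to it within 8 degrees, and its end 18 to 40 mm short of the stop plate's face. Polished (friction about 0.3): pushed at or below mid-height it rolls freely, pushed higher it may jam.
- seat (a point): where the bar's centre must end, in the groove of the dark steel V-block that is screwed to the bench: 22.8 mm above the bench. Axes: x level, across the groove, the way the bar rolls in; y along the groove towards the stop plate; z up. The groove is a 120 degree V, its bottom 2 mm above the bench at x = 0, its far face rising to 28 mm at x = 45 mm, a ledge 36 mm high behind.
- lip (a point): middle of the groove's near lip, 11 mm above the bench, 15.6 mm before the groove's bottom (seat x = -15.6 mm); axes as at the seat. The block and the ramp are 130 mm long along the groove, from 65 mm to either side of this point; with the bar home its free end stands 10 mm out of the block, at seat y = -70 mm.
- ramp_foot (a point): middle of the foot of the aluminium ramp, on the bench, at seat x = -76 mm; the ramp rises evenly from here to the lip. Axes as at the seat.
- stop_face (a point): point on the face of the upright steel stop plate (10 mm thick, 50 mm high) at the block's +y end, level with the seat and 70 mm from it along y. The face looks along -y and spans seat x = -20 to +68 mm.
- wheel: loose toy-car wheel lying flat, black tyre 66 mm across, 36 mm high with its hub; origin under its centre. Leave alone.
- gearmotor: loose small yellow geared motor, 63 mm long, 30 mm wide, 19 mm high; origin under its gearbox. Leave alone.
- screwdriver: loose screwdriver with a black handle, lying on the bench; its x axis runs from handle to tip. Leave alone.
- tray: loose red parts tray with four compartments, 160 x 110 x 35 mm, open on top; origin under its centre. Leave alone.

How it is judged (in metres and radians):
On the way, in this order (a step that is already met when the one before it is completed fails the run):
1. the bar rolls: it has turned over by more than about 75 degrees (angle between bar_center's own z axis and vertical above 1.3 rad), for 0.04 s.
2. the bar lies in the bottom of the groove, over at least most of its length (x of bar_center in the frame of seat between -0.003 and 0.003 m and z of bar_center in the frame of seat between -0.0025 and 0.0025 m and angle between the y axis of bar_center and the y axis of seat, either way round below 0.05 rad and y of bar_center in the frame of seat between -0.07 and 0.07 m), for 0.2 s.
At the end, for the whole second after the job is handed in: The bar lies at rest in the bottom of the V (centre within 3 mm across and 2.5 mm in height of the seat, parallel to the groove within 0.05 rad) and its end is against the stop plate (within 3.5 mm) (x of bar_center in the frame of seat between -0.003 and 0.003 m and z of bar_center in the frame of seat between -0.0025 and 0.0025 m and angle between the y axis of bar_center and the y axis of seat, either way round below 0.05 rad and y of bar_center in the frame of seat between -0.0035 and 0.0035 m and linear speed of bar below 0.01 m/s and angular speed of bar below 0.15 rad/s); the robot touches nothing.
It fails at once if the bar is lifted: more than 8 mm off the bench before the ramp, or more than 9 mm above the height at which it passes the lip ((x of bar_center in the frame of seat below -0.098 m and z of bar_center in the frame of seat above 0.0032 m) or z of bar_center in the frame of seat above 0.0152 m).
It fails at once if one end of the bar is raised (more than about 17 degrees) (angle between bar_center's own y axis and vertical below 1.27 rad or angle between bar_center's own y axis and vertical above 1.87 rad).
It fails at once if the fingers squeeze or push the bar with more than 35 N (contact force between the fingers and bar above 35 N).
It fails at once if the wheel, the geared motor, the screwdriver or the parts tray is shifted by more than 15 mm (distance of any of wheel, gearmotor, screwdriver, tray from where it was at the start of the episode above 0.015 m).
It also fails if it takes over 51 s, if anything falls off the work surface, if the arm or the gripper's body presses on something with over 40 N, if the wrist force passes 120 N, or if a joint passes its speed limit or range.

## Robot

A 7-joint arm with a two-finger parallel gripper is mounted at the origin on the work surface. World frame = base frame: x ahead of the robot, y to its left, z up, the work surface at z = 0. Lengths are in mm, angles in rad, forces in N, time in s.
With the tool pointing down it reaches from about 400 to 875 mm from the base axis. Payload 4.4 kg.
Tool frame: the origin (TCP) lies midway between the tips of the shut fingers; the grasp point (between the pads) lies 19 mm behind it; z points along the fingers, y is the line along which they close (so a half turn about z gives the same grasp; the last joint's range is limited). The gripper opens to 85 mm and grips with 20 to 120 N. Pads are 22 mm wide; open, the fingers measure 114 mm over their backs; the gripper's body (76 mm by 85 mm) begins 54 mm behind the grasp point. The pads swing forward as they close: fully open they stand 13 mm farther back than shut.
Start: joints at [1.136, 0.628, 0.038, 1.517, -0.027, 0.996, -0.02], TCP at [234.351, -606.298, 231.313] pointing down, gripper open.
Joint ranges: [-3.06, 3.06], [-0.37, 2.12], [-1.25, 1.32], [0.18, 2.47], [-1.1, 4.24], [0.23, 1.98], [-2.94, 2.94]. Speed limits (rad/s): [2.57, 2.57, 3.14, 3.14, 3.14, 3.14, 3.14].

## Interface

Orientations are given as [roll, pitch, yaw] about the fixed x, y, z axes, in that order (R = Rz(yaw) Ry(pitch) Rx(roll)).
In Python, from cell import read_state, get_image, finish_job gives the robot as it stands.
- The arm moves only by the tool send_rows, never from a script. Its argument "series" is a list of rows, each an object of numbers: "ax", "ay", "az": the turn, a rotation vector about the tool's x, y, z in rad; "dx", "dy", "dz": the shift along the tool's x, y, z in cm; "hand": the closure, from 0 (fully open) to 1 (shut). In form: [{"ax": .., "ay": .., "az": .., "dx": .., "dy": .., "dz": .., "hand": ..}, ...]. A call has 1 to 10 rows; each row is the pose to reach, as a shift and turn from the pose commanded when the call began, along the tool's axes at that moment; what a row does not reach only later rows make up. A row lasts 1/10 s, in which the tool goes at most 50 mm and 8.59 degrees, less where a joint would pass 70% of its speed; a pose out of reach is approached as far as the arm can. A call with a gripper value outside its range is refused whole. The fingers move at their own pace and stop on an object; the grip force is fixed at half the most. Time passes only in rows, so rows that repeat a pose let the fingers close. It gives the time, the measured TCP pose, the force, the opening and the grip force at its end, in the units of the state.
- read_state(): the state, without advancing time (a new reading comes with each control period).
- get_image(name): name is "side" or "top"; returns a dict with "pixels" (420x560x3 uint8, red, green, blue), "mtx" (3x3 intrinsics, pixels), "R" (3x3) and "t" (3): a world point X has camera coordinates R X + t. Camera axes: x right, y down, z forward; pixel columns grow to the right and rows downward; lengths in mm; the calibration is good to about 2 mm. A picture is of the moment at which its call begins. There is no depth.
- finish_job(): hands the job in; it is judged then, once.
The state is a dict: "clock": time; "qpos": joint angles; "qd": joint speeds; "tau": joint torques, N m; "eef_pos": TCP position; "tool_rot": TCP orientation; "force": force on the tool from outside, world axes, zero at the start; "torque": the same for the moment, N m; "width": finger opening in mm; "gripper_force": force on a finger pad.
Only numpy, scipy, OpenCV 4.12 (cv2) and the standard library are available. Lean on these libraries where they do the work, as an engineer would, in place of code of your own. Each camera call takes 0.05 s, during which the arm holds its last target. There are 200 camera calls.

## Working session

There is one attempt and no reset: what is moved stays moved. The work goes in short steps, Python scripts to look and compute and a tool call to move; the robot and the scene stay as the last step left them, time stands still between calls to the robot, and variables do not carry over. Pictures are saved under pics/ and viewed, at most 10 in all, crops included, and the job is handed in when it is done.

Besides the shell and the picture viewer there is one more tool, called after ">>>" as a command line: name --argument value ..., lists and objects as JSON in quotes. send_rows: Moves the arm, as the interface text tells. Its arguments: {"type":"object","properties":{"series":{"type":"array","items":{"type":"object","properties":{"ax":{"type":"number"},"ay":{"type":"number"},"az":{"type":"number"},"dx":{"type":"number"},"dy":{"type":"number"},"dz":{"type":"number"},"hand":{"type":"number"}}}}},"required":["series"]}

```bash
mkdir -p pics; python3 - <<'E'
from cell import *
import cv2,pickle
s=read_state();print(s)
for n in("top","side"):
    g=get_image(n);pickle.dump(g,open(n+".pkl","wb"));cv2.imwrite(f"pics/{n}0.png",g["pixels"][...,::-1]);print(n,g["mtx"],g["R"],g["t"])
E
```

```text
{'clock': 0.0, 'qpos': array([ 1.13621547,  0.62933439,  0.03842355,  1.51837959, -0.02698505,
        0.99631259, -0.01998247]), 'qd': array([ 0.00082563, -0.00221478,  0.00177986, -0.00088313,  0.0007444 ,
        0.00016444,  0.00020669]), 'tau': array([-7.55691981e-04, -5.63403046e+01,  1.22600555e+00, -1.93444276e+01,
        1.10328294e-02,  1.05497916e-02, -2.96457941e-06]), 'eef_pos': array([ 234.11450762, -605.69326601,  230.39266762]), 'tool_rot': array([-3.13967643e+00,  2.67552489e-05,  3.68821169e-01]), 'force': array([ 0.05244696, -0.46007511,  0.16198611]), 'torque': array([-0.03740355, -0.01188962,  0.00993822]), 'gripper_force': 0.0, 'width': 85.3269382935605}
top [[473.122129     0.         281.33372137]
 [  0.         473.122129   208.49195635]
 [  0.           0.           1.        ]] [[-0.01732414 -0.99983552 -0.0053673 ]
 [-0.98716256  0.01795652 -0.15870613]
 [ 0.15877641  0.00254895 -0.98731128]] [  12.33818082  562.31246164 1247.10947434]
side [[384.96531764   0.         283.4067675 ]
 [  0.         384.96531764 213.54320679]
 [  0.           0.           1.        ]] [[-0.99652621 -0.08319038  0.00385648]
 [-0.05195468  0.58483229 -0.80948867]
 [ 0.06508627 -0.80687703 -0.58712284]] [532.33689611  65.77981272 845.96828779]
```

View pics/top0.png

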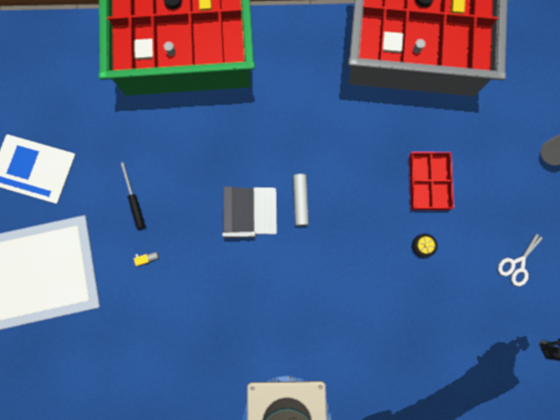

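View pics/side0.png

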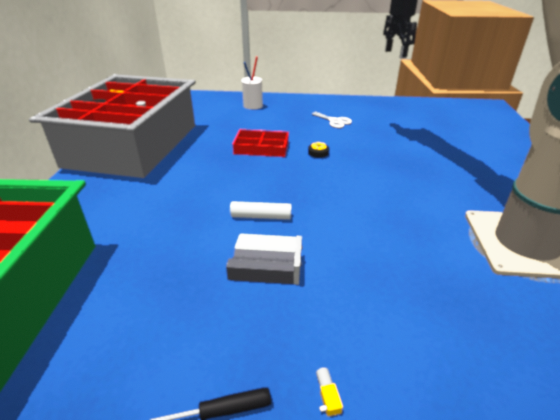

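```bash
python3 - <<'E'
import cv2
a=cv2.imread("pics/top0.png")[165:255,210:320];cv2.imwrite("pics/c1.png",cv2.resize(a,None,fx=6,fy=6,interpolation=cv2.INTER_CUBIC))
E
```

```text
(no output)
```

View pics/c1.png

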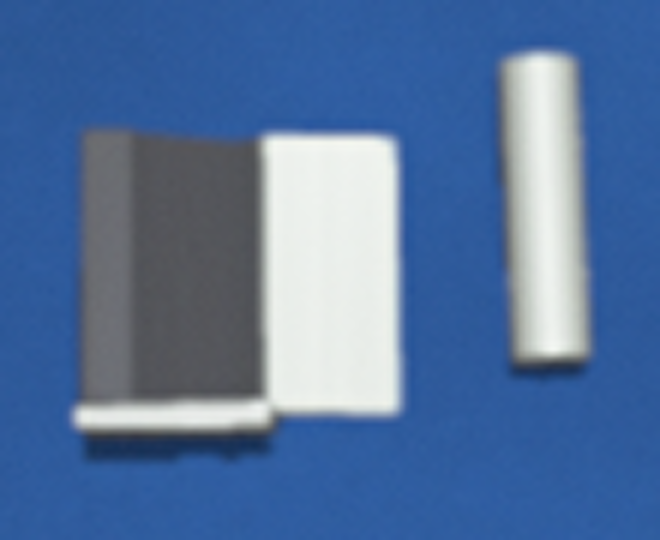

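```bash
cat > h.py <<'E'
import numpy as np
def px2w(g,uv,z):
    R,t=g["R"],g["t"];c=-R.T@t
    d=R.T@np.linalg.solve(g["mtx"],[uv[0],uv[1],1.])
    return c+d*(z-c[2])/d[2]
E
python3 - <<'E'
import pickle,numpy as np
from h import *
np.set_printoptions(precision=1,suppress=True)
g=pickle.load(open("top.pkl","rb"))
for n,u,v,z in [("foot far",398,135,0),("foot near",402,414,0),("lip far",263,135,11),("lip near",268,405,11),("ledge far R",134,133,36),("ledge far L",82,130,36),("stop L top facefar",75,403,50),("stop R",272,399,50),("bar fL",502,60,18),("bar fR",578,60,18),("bar nL",512,360,18),("bar nR",590,360,18),("bar far top",540,50,36),("bar near bot",550,367,0),("bar near top",550,357,30)]:
    print(n,px2w(g,((u+.5)/6-.5+210,(v+.5)/6-.5+165),z))
for n,u,v in [("motor",147,259),("sdriver",133,200),("wheel",425,245),("tray",432,181)]: print(n,px2w(g,(u,v),15))
E
```

```text
foot far [631.7  16.8   0. ]
foot near [498.7  17.    0. ]
lip far [630.6  80.2  11. ]
lip near [502.8  78.9  11. ]
ledge far R [627.4 138.3  36. ]
ledge far L [629.3 162.3  36. ]
stop L top facefar [500.9 163.4  50. ]
stop R [501.2  74.7  50. ]
bar fL [663.  -32.9  18. ]
bar fR [662.4 -68.6  18. ]
bar nL [520.9 -34.5  18. ]
bar nR [520.3 -70.5  18. ]
bar far top [663.2 -50.1  36. ]
bar near bot [519.5 -52.6   0. ]
bar near top [520.5 -51.6  30. ]
motor [433.2 374.5  15. ]
sdriver [599.  418.5  15. ]
wheel [ 458.2 -391.7   15. ]
tray [ 638.  -423.2   15. ]
```

The pictures show the ramp and block at top px (223–277, 186–237), with the stop plate on the robot's side. The bar is at (301, 174–226). In world coordinates the seat is about (571, 94) with its x along +y, and the bar centre is about (592, -52), parallel within 1°. The sizes agree with those given (bar 142 mm, block 131 mm, foot to lip 62 mm). I'll push with the open fingers side by side along the bar.

>>> send_rows --series '[{"dx": 5,"dy": -3.3,"dz": 0,"az": -0.12,"hand": 0},{"dx": 9,"dy": -5.8,"dz": 0,"az": -0.24,"hand": 0},{"dx": 13,"dy": -8.4,"dz": 0,"az": -0.36,"hand": 0},{"dx": 17,"dy": -11,"dz": 0,"az": -0.48,"hand": 0},{"dx": 21,"dy": -13.5,"dz": 0,"az": -0.6,"hand": 0},{"dx": 25,"dy": -16,"dz": 0,"az": -0.72,"hand": 0},{"dx": 29,"dy": -18.6,"dz": 0,"az": -0.84,"hand": 0},{"dx": 33,"dy": -21.2,"dz": 0,"az": -0.96,"hand": 0},{"dx": 37,"dy": -23.8,"dz": 0,"az": -1.08,"hand": 0},{"dx": 41,"dy": -26.4,"dz": 0,"az": -1.2,"hand": 0}]'

```text
invalid input at $.series[0]: expected keys ax, ay, az, dx, dy, dz, hand
```

>>> send_rows --series '[{"ax": 0,"ay": 0,"dx": 5,"dy": -3.3,"dz": 0,"az": -0.12,"hand": 0},{"ax": 0,"ay": 0,"dx": 9,"dy": -5.8,"dz": 0,"az": -0.24,"hand": 0},{"ax": 0,"ay": 0,"dx": 13,"dy": -8.4,"dz": 0,"az": -0.36,"hand": 0},{"ax": 0,"ay": 0,"dx": 17,"dy": -11,"dz": 0,"az": -0.48,"hand": 0},{"ax": 0,"ay": 0,"dx": 21,"dy": -13.5,"dz": 0,"az": -0.6,"hand": 0},{"ax": 0,"ay": 0,"dx": 25,"dy": -16,"dz": 0,"az": -0.72,"hand": 0},{"ax": 0,"ay": 0,"dx": 29,"dy": -18.6,"dz": 0,"az": -0.84,"hand": 0},{"ax": 0,"ay": 0,"dx": 33,"dy": -21.2,"dz": 0,"az": -0.96,"hand": 0},{"ax": 0,"ay": 0,"dx": 37,"dy": -23.8,"dz": 0,"az": -1.08,"hand": 0},{"ax": 0,"ay": 0,"dx": 41,"dy": -26.4,"dz": 0,"az": -1.2,"hand": 0}]'

```text
clock: 1.1
eef_pos: [522.2, -210.6, 231.2]
tool_rot: [-3.141, 0.0, 1.573]
force: [0.5, -0.3, -0.4]
width: 85.2
gripper_force: 0.0
```

>>> send_rows --series '[{"ax": 0,"ay": 0,"az": 0,"dx": 3,"dy": 2.3,"dz": 0,"hand": 0},{"ax": 0,"ay": 0,"az": 0,"dx": 6,"dy": 4.6,"dz": 0,"hand": 0},{"ax": 0,"ay": 0,"az": 0,"dx": 9,"dy": 7,"dz": 2,"hand": 0},{"ax": 0,"ay": 0,"az": 0,"dx": 9,"dy": 7,"dz": 6,"hand": 0},{"ax": 0,"ay": 0,"az": 0,"dx": 9,"dy": 7,"dz": 10,"hand": 0},{"ax": 0,"ay": 0,"az": 0,"dx": 9,"dy": 7,"dz": 14,"hand": 0},{"ax": 0,"ay": 0,"az": 0,"dx": 9,"dy": 7,"dz": 17,"hand": 0},{"ax": 0,"ay": 0,"az": 0,"dx": 9,"dy": 7,"dz": 19.5,"hand": 0},{"ax": 0,"ay": 0,"az": 0,"dx": 9,"dy": 7,"dz": 21,"hand": 0},{"ax": 0,"ay": 0,"az": 0,"dx": 9,"dy": 7,"dz": 21.5,"hand": 0}]'

```text
clock: 2.1
eef_pos: [590.7, -122.2, 14.6]
tool_rot: [-3.139, -0.0, 1.569]
force: [-0.1, 0.4, 0.5]
width: 85.5
gripper_force: 0.0
```

>>> send_rows --series '[{"ax": 0,"ay": 0,"az": 0,"dx": 0,"dy": 0,"dz": 0.5,"hand": 0},{"ax": 0,"ay": 0,"az": 0,"dx": 0,"dy": 0,"dz": 1.0,"hand": 0},{"ax": 0,"ay": 0,"az": 0,"dx": 0,"dy": 0,"dz": 1.3,"hand": 0},{"ax": 0,"ay": 0,"az": 0,"dx": 1,"dy": 0,"dz": 1.3,"hand": 0},{"ax": 0,"ay": 0,"az": 0,"dx": 2,"dy": 0,"dz": 1.3,"hand": 0}]'

```text
clock: 2.6
eef_pos: [592.2, -101.7, 3.8]
tool_rot: [3.141, -0.0, 1.568]
force: [0.5, -0.2, 0.5]
width: 85.2
gripper_force: 0.0
```

```bash
python3 - <<'E'
from cell import *
import cv2
g=get_image("side")["pixels"][120:300,190:350,::-1];cv2.imwrite("pics/s1.png",cv2.resize(g,None,fx=3.3,fy=3.3,interpolation=cv2.INTER_CUBIC))
s=read_state();print(s["eef_pos"],s["force"])
E
```

```text
[592.37990786 -98.31619694   3.88220431] [-0.44756338  2.44579235  0.11769595]
```

View pics/s1.png

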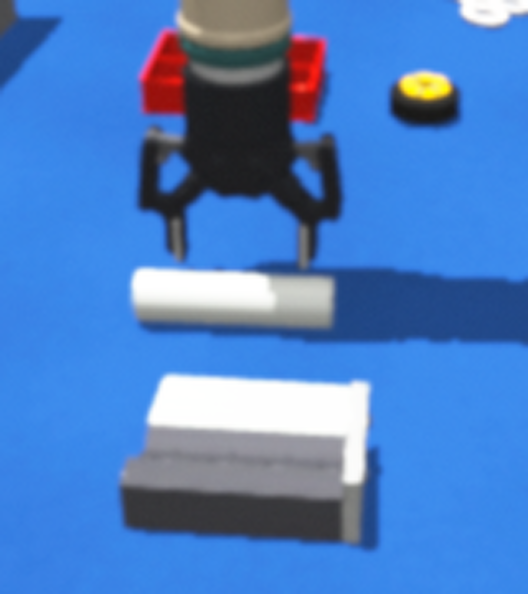

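>>> send_rows --series '[{"ax": 0,"ay": 0,"az": 0,"dx": 0.3,"dy": 0,"dz": 0.3,"hand": 0},{"ax": 0,"ay": 0,"az": 0,"dx": 0.6,"dy": 0,"dz": 0.3,"hand": 0},{"ax": 0,"ay": 0,"az": 0,"dx": 0.9,"dy": 0,"dz": 0.3,"hand": 0},{"ax": 0,"ay": 0,"az": 0,"dx": 1.2,"dy": 0,"dz": 0.3,"hand": 0},{"ax": 0,"ay": 0,"az": 0,"dx": 1.5,"dy": 0,"dz": 0.3,"hand": 0},{"ax": 0,"ay": 0,"az": 0,"dx": 1.8,"dy": 0,"dz": 0.3,"hand": 0},{"ax": 0,"ay": 0,"az": 0,"dx": 2.1,"dy": 0,"dz": 0.3,"hand": 0},{"ax": 0,"ay": 0,"az": 0,"dx": 2.4,"dy": 0,"dz": 0.3,"hand": 0},{"ax": 0,"ay": 0,"az": 0,"dx": 2.7,"dy": 0,"dz": 0.3,"hand": 0},{"ax": 0,"ay": 0,"az": 0,"dx": 3.0,"dy": 0,"dz": 0.3,"hand": 0}]'

```text
clock: 3.65
eef_pos: [591.9, -72.2, 0.3]
tool_rot: [3.142, 0.0, 1.569]
force: [0.6, 0.4, 0.6]
width: 85.4
gripper_force: 0.1
```

>>> send_rows --series '[{"ax": 0,"ay": 0,"az": 0,"dx": 0.3,"dy": 0,"dz": 0,"hand": 0},{"ax": 0,"ay": 0,"az": 0,"dx": 0.6,"dy": 0,"dz": 0,"hand": 0},{"ax": 0,"ay": 0,"az": 0,"dx": 0.9,"dy": 0,"dz": 0,"hand": 0},{"ax": 0,"ay": 0,"az": 0,"dx": 1.2,"dy": 0,"dz": 0,"hand": 0},{"ax": 0,"ay": 0,"az": 0,"dx": 1.5,"dy": 0,"dz": 0,"hand": 0},{"ax": 0,"ay": 0,"az": 0,"dx": 1.8,"dy": 0,"dz": 0,"hand": 0},{"ax": 0,"ay": 0,"az": 0,"dx": 2.1,"dy": 0,"dz": 0,"hand": 0},{"ax": 0,"ay": 0,"az": 0,"dx": 2.4,"dy": 0,"dz": 0,"hand": 0},{"ax": 0,"ay": 0,"az": 0,"dx": 2.7,"dy": 0,"dz": 0,"hand": 0},{"ax": 0,"ay": 0,"az": 0,"dx": 3.0,"dy": 0,"dz": 0,"hand": 0}]'

```text
clock: 4.65
eef_pos: [592.0, -42.1, 0.3]
tool_rot: [3.142, -0.0, 1.569]
force: [-0.2, -0.6, -0.4]
width: 85.4
gripper_force: 0.1
```

```bash
python3 - <<'E'
from cell import *
import cv2
g=get_image("top")["pixels"][165:255,210:320,::-1];cv2.imwrite("pics/t2.png",cv2.resize(g,None,fx=6,fy=6,interpolation=cv2.INTER_CUBIC))
s=read_state();print(s["eef_pos"],s["force"])
E
```

```text
[ 5.91985894e+02 -4.13418513e+01  3.32901128e-01] [0.02593011 0.61908046 0.42467691]
```

View pics/t2.png

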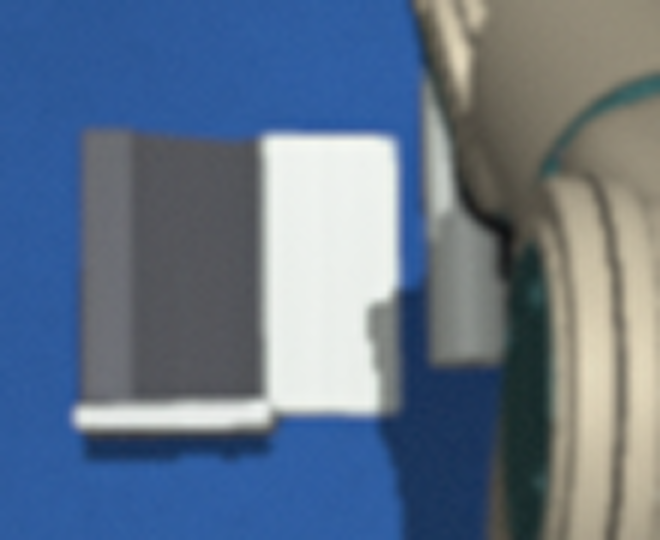

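The bar is rolling parallel ahead of the fingers: its left edge has moved from px 512 to 429, so the centre is at y ≈ -14. Next, up the ramp.

>>> send_rows --series '[{"ax": 0,"ay": 0,"az": 0,"dx": 0.3,"dy": 0,"dz": 0,"hand": 0},{"ax": 0,"ay": 0,"az": 0,"dx": 0.6,"dy": 0,"dz": 0,"hand": 0},{"ax": 0,"ay": 0,"az": 0,"dx": 0.9,"dy": 0,"dz": 0,"hand": 0},{"ax": 0,"ay": 0,"az": 0,"dx": 1.2,"dy": 0,"dz": 0,"hand": 0},{"ax": 0,"ay": 0,"az": 0,"dx": 1.5,"dy": 0,"dz": 0,"hand": 0},{"ax": 0,"ay": 0,"az": 0,"dx": 1.8,"dy": 0,"dz": 0,"hand": 0},{"ax": 0,"ay": 0,"az": 0,"dx": 2.1,"dy": 0,"dz": 0,"hand": 0},{"ax": 0,"ay": 0,"az": 0,"dx": 2.4,"dy": 0,"dz": 0,"hand": 0},{"ax": 0,"ay": 0,"az": 0,"dx": 2.7,"dy": 0,"dz": 0,"hand": 0},{"ax": 0,"ay": 0,"az": 0,"dx": 3.0,"dy": 0,"dz": 0,"hand": 0}]'

```text
clock: 5.7
eef_pos: [592.0, -12.1, 0.3]
tool_rot: [3.142, 0.0, 1.569]
force: [0.5, -0.5, -0.6]
width: 85.3
gripper_force: 0.1
```

>>> send_rows --series '[{"ax": 0,"ay": 0,"az": 0,"dx": 0.3,"dy": 0,"dz": 0,"hand": 0},{"ax": 0,"ay": 0,"az": 0,"dx": 0.6,"dy": 0,"dz": 0,"hand": 0},{"ax": 0,"ay": 0,"az": 0,"dx": 0.9,"dy": 0,"dz": 0,"hand": 0},{"ax": 0,"ay": 0,"az": 0,"dx": 1.2,"dy": 0,"dz": 0,"hand": 0},{"ax": 0,"ay": 0,"az": 0,"dx": 1.5,"dy": 0,"dz": 0,"hand": 0},{"ax": 0,"ay": 0,"az": 0,"dx": 1.8,"dy": 0,"dz": 0,"hand": 0},{"ax": 0,"ay": 0,"az": 0,"dx": 2.1,"dy": 0,"dz": 0,"hand": 0},{"ax": 0,"ay": 0,"az": 0,"dx": 2.4,"dy": 0,"dz": 0,"hand": 0},{"ax": 0,"ay": 0,"az": 0,"dx": 2.7,"dy": 0,"dz": 0,"hand": 0},{"ax": 0,"ay": 0,"az": 0,"dx": 3.0,"dy": 0,"dz": 0,"hand": 0}]'

```text
clock: 6.7
eef_pos: [592.1, 17.8, 0.3]
tool_rot: [3.142, -0.0, 1.569]
force: [0.1, -1.8, 1.6]
width: 85.1
gripper_force: 1.2
```

```bash
python3 - <<'E'
from cell import *
import cv2
g=get_image("side")["pixels"][120:300,190:350,::-1];cv2.imwrite("pics/s3.png",cv2.resize(g,None,fx=3.3,fy=3.3,interpolation=cv2.INTER_CUBIC))
s=read_state();print(s["eef_pos"],s["force"])
E
```

```text
[5.92128522e+02 1.88705758e+01 3.28491922e-01] [ 0.02033952 -0.95463813  0.20849481]
```

View pics/s3.png

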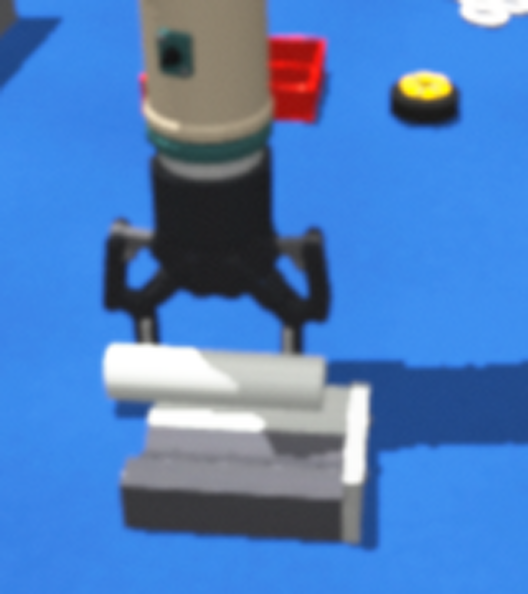

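The bar is on the ramp, level, with its edge at px y ≈ 345–405 and the fingers behind it. Forces are about 2 N.

>>> send_rows --series '[{"ax": 0,"ay": 0,"az": 0,"dx": 0.3,"dy": 0,"dz": 0,"hand": 0},{"ax": 0,"ay": 0,"az": 0,"dx": 0.6,"dy": 0,"dz": 0,"hand": 0},{"ax": 0,"ay": 0,"az": 0,"dx": 0.9,"dy": 0,"dz": 0,"hand": 0},{"ax": 0,"ay": 0,"az": 0,"dx": 1.2,"dy": 0,"dz": 0,"hand": 0},{"ax": 0,"ay": 0,"az": 0,"dx": 1.5,"dy": 0,"dz": 0,"hand": 0},{"ax": 0,"ay": 0,"az": 0,"dx": 1.7,"dy": 0,"dz": 0,"hand": 0},{"ax": 0,"ay": 0,"az": 0,"dx": 1.9,"dy": 0,"dz": 0,"hand": 0},{"ax": 0,"ay": 0,"az": 0,"dx": 2.1,"dy": 0,"dz": 0,"hand": 0},{"ax": 0,"ay": 0,"az": 0,"dx": 2.3,"dy": 0,"dz": 0,"hand": 0},{"ax": 0,"ay": 0,"az": 0,"dx": 2.5,"dy": 0,"dz": 0,"hand": 0}]'

```text
clock: 7.75
eef_pos: [592.1, 42.7, 0.3]
tool_rot: [-3.142, 0.0, 1.569]
force: [-0.1, -2.1, 1.2]
width: 85.0
gripper_force: 1.2
```

>>> send_rows --series '[{"ax": 0,"ay": 0,"az": 0,"dx": 0.15,"dy": 0,"dz": 0,"hand": 0},{"ax": 0,"ay": 0,"az": 0,"dx": 0.3,"dy": 0,"dz": 0,"hand": 0},{"ax": 0,"ay": 0,"az": 0,"dx": 0.45,"dy": 0,"dz": 0,"hand": 0},{"ax": 0,"ay": 0,"az": 0,"dx": 0.6,"dy": 0,"dz": 0,"hand": 0},{"ax": 0,"ay": 0,"az": 0,"dx": 0.75,"dy": 0,"dz": 0,"hand": 0},{"ax": 0,"ay": 0,"az": 0,"dx": 0.9,"dy": 0,"dz": 0,"hand": 0},{"ax": 0,"ay": 0,"az": 0,"dx": 1.05,"dy": 0,"dz": 0,"hand": 0},{"ax": 0,"ay": 0,"az": 0,"dx": 1.2,"dy": 0,"dz": 0,"hand": 0},{"ax": 0,"ay": 0,"az": 0,"dx": 1.2,"dy": 0,"dz": 0,"hand": 0},{"ax": 0,"ay": 0,"az": 0,"dx": 1.2,"dy": 0,"dz": 0,"hand": 0}]'

```text
clock: 8.75
eef_pos: [592.2, 54.8, 0.3]
tool_rot: [3.142, -0.0, 1.569]
force: [-0.3, 0.1, 0.1]
width: 85.3
gripper_force: 0.0
```

```bash
python3 - <<'E'
from cell import *
import cv2
g=get_image("side")["pixels"][120:300,190:350,::-1];cv2.imwrite("pics/s4.png",cv2.resize(g,None,fx=3.3,fy=3.3,interpolation=cv2.INTER_CUBIC))
s=read_state();print(s["eef_pos"],s["force"])
E
```

```text
[5.92148214e+02 5.46426490e+01 3.34608502e-01] [-0.42654393 -0.14876593 -0.65770104]
```

View pics/s4.png

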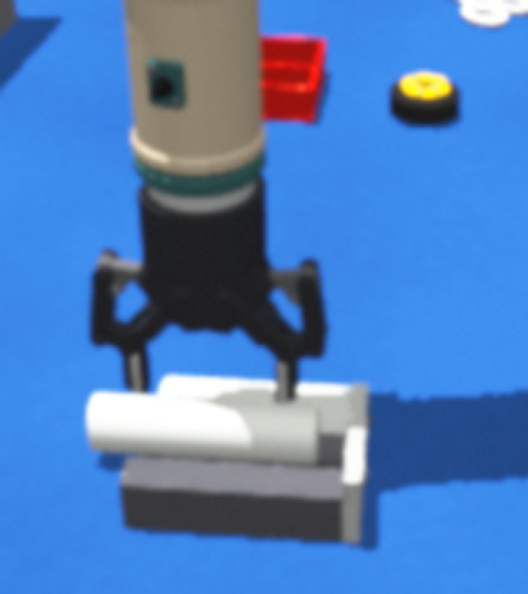

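The bar dropped into the groove (px y 393–460, lying along the V) and the force is gone. I'll back off, rise, shut the fingers and go round to the free end.

>>> send_rows --series '[{"ax": 0,"ay": 0,"az": 0,"dx": -1,"dy": 0,"dz": 0,"hand": 0},{"ax": 0,"ay": 0,"az": 0,"dx": -3,"dy": 0,"dz": -0.5,"hand": 0},{"ax": 0,"ay": 0,"az": 0,"dx": -4,"dy": 0,"dz": -3,"hand": 0},{"ax": 0,"ay": 0,"az": 0,"dx": -4,"dy": 0,"dz": -7,"hand": 0},{"ax": 0,"ay": 0,"az": 0,"dx": -4,"dy": 0,"dz": -11,"hand": 0.5},{"ax": 0,"ay": 0,"az": 0,"dx": -3,"dy": 4,"dz": -13,"hand": 1},{"ax": 0,"ay": 0,"az": 0,"dx": 0,"dy": 8,"dz": -13,"hand": 1},{"ax": 0,"ay": 0,"az": 0,"dx": 3,"dy": 11,"dz": -13,"hand": 1},{"ax": 0,"ay": 0,"az": 0,"dx": 4,"dy": 11.2,"dz": -11,"hand": 1},{"ax": 0,"ay": 0,"az": 0,"dx": 4,"dy": 11.2,"dz": -9,"hand": 1}]'

```text
clock: 9.8
eef_pos: [704.8, 97.0, 89.7]
tool_rot: [3.14, -0.002, 1.572]
force: [-0.3, -0.3, -0.0]
width: 0.1
gripper_force: 0.0
```

```bash
python3 - <<'E'
from cell import *
import cv2,pickle
h=get_image("top");pickle.dump(h,open("top5.pkl","wb"))
g=h["pixels"][165:255,210:320,::-1];cv2.imwrite("pics/t5.png",cv2.resize(g,None,fx=6,fy=6,interpolation=cv2.INTER_CUBIC))
g=get_image("side")["pixels"][120:300,190:350,::-1];cv2.imwrite("pics/s5.png",cv2.resize(g,None,fx=3.3,fy=3.3,interpolation=cv2.INTER_CUBIC))
s=read_state();print(s["eef_pos"],s["width"])
E
```

```text
[701.04585069  93.07928727  86.35376767] 0.709251012097154
```

View pics/s5.png

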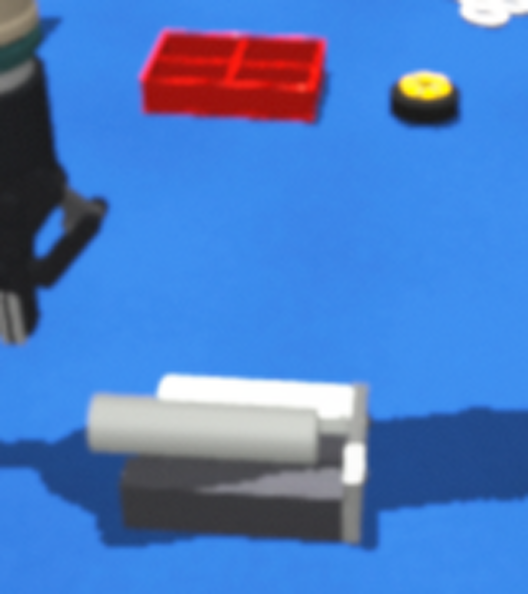

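The bar lies in the V with its near end at px (318, 436), about 19 mm from the stop plate. The free end is at x ≈ 660 and the closed fingers are clear of it. I'll lower, then push toward -x.

>>> send_rows --series '[{"ax": 0,"ay": 0,"az": 0,"dx": 0,"dy": 0,"dz": 3,"hand": 1},{"ax": 0,"ay": 0,"az": 0,"dx": 0,"dy": 0,"dz": 5,"hand": 1},{"ax": 0,"ay": 0,"az": 0,"dx": 0,"dy": 0,"dz": 6.5,"hand": 1},{"ax": 0,"ay": 0,"az": 0,"dx": 0,"dy": 0,"dz": 7.2,"hand": 1},{"ax": 0,"ay": 0,"az": 0,"dx": 0,"dy": -0.4,"dz": 7.2,"hand": 1},{"ax": 0,"ay": 0,"az": 0,"dx": 0,"dy": -0.8,"dz": 7.2,"hand": 1},{"ax": 0,"ay": 0,"az": 0,"dx": 0,"dy": -1.1,"dz": 7.2,"hand": 1},{"ax": 0,"ay": 0,"az": 0,"dx": 0,"dy": -1.4,"dz": 7.2,"hand": 1},{"ax": 0,"ay": 0,"az": 0,"dx": 0,"dy": -1.7,"dz": 7.2,"hand": 1},{"ax": 0,"ay": 0,"az": 0,"dx": 0,"dy": -2.0,"dz": 7.2,"hand": 1}]'

```text
clock: 10.9
eef_pos: [684.2, 94.5, 18.7]
tool_rot: [3.141, -0.0, 1.569]
force: [-0.1, 0.8, -0.3]
width: -0.2
gripper_force: 0.0
```

>>> send_rows --series '[{"ax": 0,"ay": 0,"az": 0,"dx": 0,"dy": -0.2,"dz": 0,"hand": 1},{"ax": 0,"ay": 0,"az": 0,"dx": 0,"dy": -0.4,"dz": 0,"hand": 1},{"ax": 0,"ay": 0,"az": 0,"dx": 0,"dy": -0.6,"dz": 0,"hand": 1},{"ax": 0,"ay": 0,"az": 0,"dx": 0,"dy": -0.8,"dz": 0,"hand": 1},{"ax": 0,"ay": 0,"az": 0,"dx": 0,"dy": -1.0,"dz": 0,"hand": 1},{"ax": 0,"ay": 0,"az": 0,"dx": 0,"dy": -1.2,"dz": 0,"hand": 1}]'

```text
clock: 11.5
eef_pos: [672.8, 94.5, 18.5]
tool_rot: [3.14, -0.0, 1.569]
force: [1.7, -0.3, -0.3]
width: 0.2
gripper_force: 0.8
```

>>> send_rows --series '[{"ax": 0,"ay": 0,"az": 0,"dx": 0,"dy": -0.15,"dz": 0,"hand": 1},{"ax": 0,"ay": 0,"az": 0,"dx": 0,"dy": -0.3,"dz": 0,"hand": 1},{"ax": 0,"ay": 0,"az": 0,"dx": 0,"dy": -0.45,"dz": 0,"hand": 1},{"ax": 0,"ay": 0,"az": 0,"dx": 0,"dy": -0.6,"dz": 0,"hand": 1},{"ax": 0,"ay": 0,"az": 0,"dx": 0,"dy": -0.75,"dz": 0,"hand": 1},{"ax": 0,"ay": 0,"az": 0,"dx": 0,"dy": -0.9,"dz": 0,"hand": 1},{"ax": 0,"ay": 0,"az": 0,"dx": 0,"dy": -1.0,"dz": 0,"hand": 1}]'

```text
clock: 12.2
eef_pos: [662.2, 94.5, 18.4]
tool_rot: [3.141, 0.0, 1.569]
force: [2.7, 0.1, -0.6]
width: 0.1
gripper_force: 1.0
```

```bash
python3 - <<'E'
from cell import *
import cv2
s=read_state();print(s["eef_pos"],s["force"])
g=get_image("side")["pixels"][195:290,210:330,::-1];cv2.imwrite("pics/s6.png",cv2.resize(g,None,fx=6,fy=6,interpolation=cv2.INTER_CUBIC))
E
```

```text
[662.23041807  94.46838122  18.40334308] [ 2.71691513  0.06154814 -0.60513416]
```

View pics/s6.png

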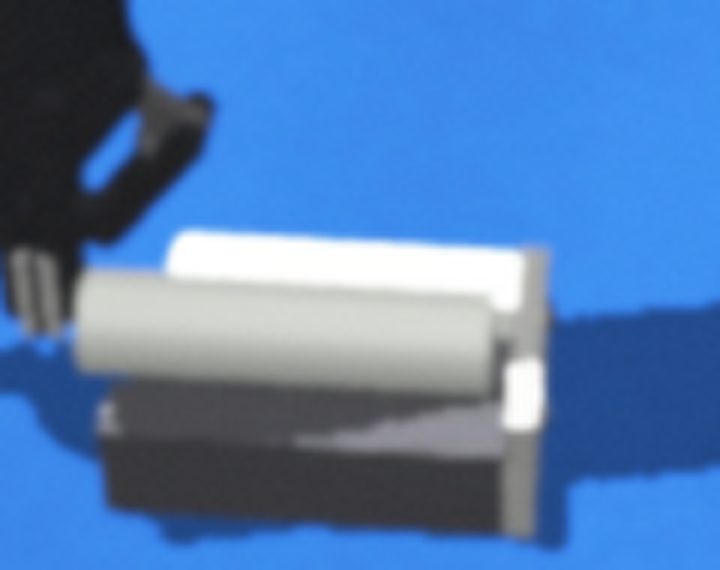

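Gap from the bar's end (px 492) to the plate face (~510) is about 6 mm. I'll creep on, watching the force.

>>> send_rows --series '[{"ax": 0,"ay": 0,"az": 0,"dx": 0,"dy": -0.1,"dz": 0,"hand": 1},{"ax": 0,"ay": 0,"az": 0,"dx": 0,"dy": -0.2,"dz": 0,"hand": 1},{"ax": 0,"ay": 0,"az": 0,"dx": 0,"dy": -0.3,"dz": 0,"hand": 1}]'

```text
clock: 12.55
eef_pos: [659.3, 94.5, 18.4]
tool_rot: [3.141, -0.0, 1.569]
force: [1.4, 0.7, -0.4]
width: 0.1
gripper_force: 1.0
```

>>> send_rows --series '[{"ax": 0,"ay": 0,"az": 0,"dx": 0,"dy": -0.1,"dz": 0,"hand": 1},{"ax": 0,"ay": 0,"az": 0,"dx": 0,"dy": -0.1,"dz": 0,"hand": 1}]'

```text
clock: 12.75
eef_pos: [658.1, 94.5, 18.4]
tool_rot: [-3.141, 0.0, 1.569]
force: [1.3, -0.5, 0.7]
width: 0.2
gripper_force: 0.8
```

>>> send_rows --series '[{"ax": 0,"ay": 0,"az": 0,"dx": 0,"dy": -0.1,"dz": 0,"hand": 1},{"ax": 0,"ay": 0,"az": 0,"dx": 0,"dy": -0.1,"dz": 0,"hand": 1}]'

```text
clock: 12.95
eef_pos: [657.2, 94.4, 18.4]
tool_rot: [3.142, 0.0, 1.569]
force: [1.6, 0.1, 0.7]
width: 0.4
gripper_force: 0.9
```

>>> send_rows --series '[{"ax": 0,"ay": 0,"az": 0,"dx": 0,"dy": -0.1,"dz": 0,"hand": 1},{"ax": 0,"ay": 0,"az": 0,"dx": 0,"dy": -0.1,"dz": 0,"hand": 1}]'

```text
clock: 13.15
eef_pos: [656.2, 94.5, 18.4]
tool_rot: [-3.142, 0.0, 1.569]
force: [2.8, -0.2, 1.3]
width: 0.2
gripper_force: 1.0
```

>>> send_rows --series '[{"ax": 0,"ay": 0,"az": 0,"dx": 0,"dy": -0.1,"dz": 0,"hand": 1},{"ax": 0,"ay": 0,"az": 0,"dx": 0,"dy": -0.1,"dz": 0,"hand": 1}]'

```text
clock: 13.35
eef_pos: [655.1, 94.5, 18.4]
tool_rot: [-3.142, 0.0, 1.569]
force: [1.2, -1.1, 0.3]
width: -0.1
gripper_force: 1.0
```

>>> send_rows --series '[{"ax": 0,"ay": 0,"az": 0,"dx": 0,"dy": -0.08,"dz": 0,"hand": 1},{"ax": 0,"ay": 0,"az": 0,"dx": 0,"dy": -0.08,"dz": 0,"hand": 1}]'

```text
clock: 13.55
eef_pos: [654.4, 94.5, 18.4]
tool_rot: [3.142, 0.0, 1.569]
force: [1.3, -0.4, 1.2]
width: -0.2
gripper_force: 1.1
```

>>> send_rows --series '[{"ax": 0,"ay": 0,"az": 0,"dx": 0,"dy": -0.08,"dz": 0,"hand": 1},{"ax": 0,"ay": 0,"az": 0,"dx": 0,"dy": -0.08,"dz": 0,"hand": 1}]'

```text
clock: 13.75
eef_pos: [654.0, 94.5, 18.4]
tool_rot: [3.141, -0.0, 1.569]
force: [2.6, -0.1, -0.7]
width: 0.2
gripper_force: 1.6
```

>>> send_rows --series '[{"ax": 0,"ay": 0,"az": 0,"dx": 0,"dy": -0.08,"dz": 0,"hand": 1},{"ax": 0,"ay": 0,"az": 0,"dx": 0,"dy": -0.08,"dz": 0,"hand": 1}]'

```text
clock: 13.95
eef_pos: [654.0, 94.5, 18.5]
tool_rot: [3.139, -0.0, 1.569]
force: [5.3, 1.1, -1.1]
width: -0.0
gripper_force: 2.6
```

The tool stopped at x = 654.0 while the force rose to 5 N, so the bar is against the stop (655 was expected). Moving clear.

>>> send_rows --series '[{"ax": 0,"ay": 0,"az": 0,"dx": 0,"dy": 0.3,"dz": 0,"hand": 1},{"ax": 0,"ay": 0,"az": 0,"dx": 0,"dy": 1.5,"dz": 0,"hand": 1},{"ax": 0,"ay": 0,"az": 0,"dx": 0,"dy": 4,"dz": 0,"hand": 1},{"ax": 0,"ay": 0,"az": 0,"dx": 0,"dy": 6,"dz": -2,"hand": 1},{"ax": 0,"ay": 0,"az": 0,"dx": 0,"dy": 6,"dz": -6,"hand": 1},{"ax": 0,"ay": 0,"az": 0,"dx": 0,"dy": 6,"dz": -9,"hand": 1},{"ax": 0,"ay": 0,"az": 0,"dx": 0,"dy": 6,"dz": -10,"hand": 1},{"ax": 0,"ay": 0,"az": 0,"dx": 0,"dy": 6,"dz": -10,"hand": 1},{"ax": 0,"ay": 0,"az": 0,"dx": 0,"dy": 6,"dz": -10,"hand": 1}]'

```text
clock: 14.85
eef_pos: [711.2, 94.2, 116.7]
tool_rot: [-3.138, 0.001, 1.569]
force: [0.2, -0.2, -0.5]
width: -0.2
gripper_force: 0.0
```

```bash
python3 - <<'E'
from cell import *
import cv2
s=read_state();print(s["eef_pos"],s["force"])
g=get_image("side")["pixels"][195:290,210:330,::-1];cv2.imwrite("pics/s7.png",cv2.resize(g,None,fx=6,fy=6,interpolation=cv2.INTER_CUBIC))
E
```

```text
[711.16786347  94.15009999 116.71641702] [ 0.23983542 -0.19914688 -0.5458097 ]
```

View pics/s7.png

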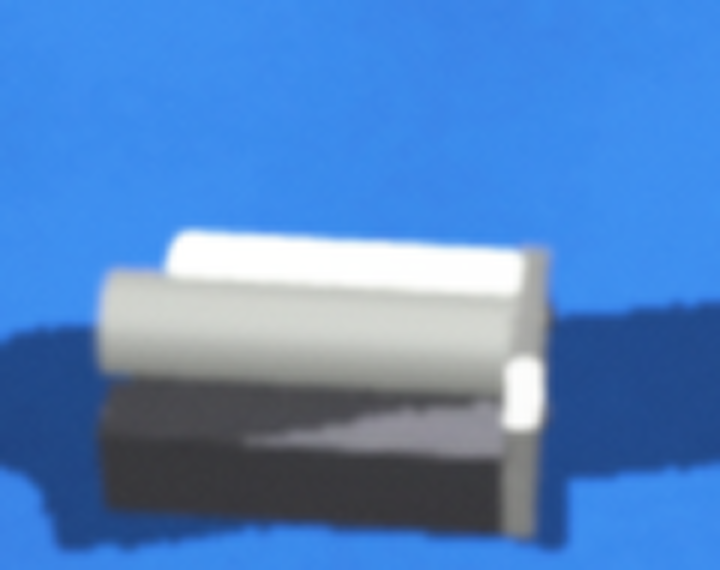

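The bar's end meets the plate (px 513, no gap), the bar lies in the V, and the arm is clear.

```bash
python3 -c "
from cell import *
print(finish_job())"
```

```text
the job is handed in; nothing more can be done
None
```

The bar was rolled up the ramp into the V-groove and pushed along until its end met the stop plate, and the arm is clear; the job is handed in at about 15 s, but no verdict came back.

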